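# Stack the empty parts cups by size and cap them

## Task

Tidy up the empty grey parts cups: stand the largest in the round steel dish, set the medium cup on it, then the small one, and put the knobbed lid on top, working from the bottom up, one piece at a time. Every piece should sit fully home and straight in the mouth of the one below, let go and still. Leave the solder reel, screwdriver, circuit-board block and tray of brass standoffs where they lie.

Things in the scene. Friction and masses are not known exactly. Their poses are not given: they have to be found in the camera images.
- large_cup_mid (a point): open round grey cup, 66 mm across, 60 tall: conical foot 40 mm across at the flat bottom, full width from 17 mm up, straight sides to 50, then in to a rim 58 mm across with a mouth 50 mm across and a ledge 8 mm down inside. Stands upright. Point: on the axis, 30 mm above the underside (half-way up), z up. Grasp the straight sides 5 to 10 mm above it, so the fingertips clear what lies below. Home in the dish, it sinks 8 mm below the dish's rim.
- medium_cup_mid (a point): open round grey cup, 56 mm across, 60 tall: conical foot 38 mm across at the flat bottom, full width from 12 mm up, straight sides to 50, then in to a rim 48 mm across with a mouth 40 mm across and a ledge 8 mm down inside. Stands upright. Point: on the axis, 30 mm above the underside (half-way up), z up. Grasp the straight sides 5 to 10 mm above it, so the fingertips clear what lies below. Home, it sinks 8 mm into the large cup's mouth.
- small_cup_mid (a point): open round grey cup, 46 mm across, 60 tall: conical foot 28 mm across at the flat bottom, full width from 12 mm up, straight sides to 50, then in to a rim 38 mm across with a mouth 30 mm across and a ledge 8 mm down inside. Stands upright. Point: on the axis, 30 mm above the underside (half-way up), z up. Grasp the straight sides 5 to 10 mm above it, so the fingertips clear what lies below. Home, it sinks 8 mm into the medium cup's mouth.
- lid_knob (a point): grey lid, 45 mm tall: plate 38 mm across with a conical underside (18 mm across at its flat bottom, full width from 13 mm up), top of plate 18 mm up, above it an upright round knob 18 mm across up to 45 mm. Stands upright on its cone. Point: on the axis, in the knob, 34 mm above the underside, z up. Grasp the knob from above. Home, it sinks 8 mm into the small cup's mouth.
- dish: low round steel dish fixed to the bench: foot 84 mm across, rim 60 mm across and 16 mm high, open mouth 52 mm across with a flat floor 8 mm down. The origin is on its axis at bench level; z is up. 
- reel: solder reel lying flat, black flanges 54 mm across, 34 mm high; origin at the centre of its underside. Leave alone.
- driver: small screwdriver with a red handle, about 140 mm long, lying along its own x; origin near its middle at bench level. Leave alone.
- board: black block 46 x 46 x 12 mm with a dark green circuit board on it, 18 mm high in all; origin at the centre of its underside. Leave alone.
- tray: small black open tray 50 x 50 x 26 mm of brass standoffs; origin at the centre of its underside. Leave alone.

How it is judged:
By the outcome, as a careful person would: the job done as asked, in the order asked, and still so for the second after the job is handed in, with the robot touching nothing.
It also fails if it takes over 122 s, if anything falls off the work surface, if the arm or the gripper's body presses on something with over 40 N, if the wrist force passes 120 N, or if a joint passes its speed limit or range.

## Robot

A 6-joint arm with a two-finger parallel gripper is mounted at the origin on the work surface. World frame = base frame: x ahead of the robot, y to its left, z up, the work surface at z = 0. Lengths are in mm, angles in degrees, forces in N, time in s.
With the tool pointing down it reaches from about 275 to 825 mm from the base axis. Payload 5.2 kg.
Tool frame: the origin (TCP) lies midway between the tips of the shut fingers; the grasp point (between the pads) lies 19 mm behind it; z points along the fingers, y is the line along which they close (so a half turn about z gives the same grasp; the last joint's range is limited). The gripper opens to 93 mm and grips with 3 to 60 N. Pads are 15 mm wide; open, the fingers measure 128 mm over their backs; the gripper's body (75 mm by 188 mm) begins 65 mm behind the grasp point.
Start: joints at [-80.661, 14.817, 87.949, -0, 77.235, -11.62], TCP at [196.754, -513.608, 218.653] pointing down, gripper open.
Joint ranges: [-179.93, 179.93], [-52.35, 119.4], [10.71, 147.94], [-69.91, 249.91], [12.55, 155.21], [-178.61, 178.61]. Speed limits (degrees/s): [147.25, 147.25, 180, 180, 180, 180].

## Interface

Orientations are given as a 3x3 rotation matrix whose columns are the frame's x, y, z axes.
In Python, from cell import bot gives the robot as it stands.
- The arm moves only by the shell command python3 -m crank 'ROWS' [FORCE]. ROWS is JSON, a list of rows, each a list of 7 numbers: the shift along the tool's x, y, z each as a share of 0.3 m, from -1 to 1, then the turn, a rotation vector about the tool's x, y, z each as a share of 30 degrees, from -1 to 1, then the finger opening in mm, from 0 to 93. In form: [[tx, ty, tz, rx, ry, rz, hand], ...]. A call has 1 to 5 rows; each row is the pose to reach, as a shift and turn from the pose commanded when the call began, along the tool's axes at that moment; what a row does not reach only later rows make up. A row lasts 1/12 s, in which the tool goes at most 41.7 mm and 7.16 degrees, less where a joint would pass 70% of its speed; a pose out of reach is approached as far as the arm can. A call with a number of a shift or a turn outside -1 to 1 is refused whole. A call with a gripper value outside its range is refused whole. The fingers move at their own pace and stop on an object; FORCE is the grip in N (left out, the last holds). Time passes only in rows, so rows that repeat a pose let the fingers close. It gives the time, the measured TCP pose, the force, the opening and the grip force at its end, in the units of the state.
- bot.state(): the state, without advancing time (a new reading comes with each control period).
- bot.read_camera(name): name is "scene" or "top"; returns the picture (400x640x3 uint8, red, green, blue); there is no depth.
- bot.camera_model(name): a dict with "intrinsics" (3x3 intrinsics, pixels), "k1" (the pictures are not rectified: a ray, as slopes to the right and down, at radius r is drawn at 1 + k1 r^2 times it, then the intrinsics apply), "R" (3x3) and "t" (3): a world point X has camera coordinates R X + t. Camera axes: x right, y down, z forward; pixel columns grow to the right and rows downward; lengths in mm; the calibration is good to about 2 mm. A picture is of the moment at which its call begins. camera_model takes no time and is no camera call.
- bot.job_done(): hands the job in; it is judged then, once.
The state is a dict: "time_s": time; "joints": joint angles; "joint_velocities": joint speeds; "joint_torque": joint torques, N m; "eef_pos": TCP position; "tool_rot": TCP orientation; "ft_force": force on the tool from outside, world axes, zero at the start; "torque": the same for the moment, N m; "width": finger opening in mm; "finger_force": force on a finger pad.
Only numpy, scipy, OpenCV 4.12 (cv2) and the standard library are available. Lean on these libraries where they do the work, as an engineer would, in place of code of your own. Each camera call takes 0.05 s, during which the arm holds its last target. There are 200 camera calls.

## Working session

There is one attempt and no reset: what is moved stays moved. The work goes in short steps, Python scripts to look and compute and a shell command to move; the robot and the scene stay as the last step left them, time stands still between calls to the robot, and variables do not carry over. Pictures are saved under pics/ and viewed, at most 14 in all, crops included, and the job is handed in when it is done.

```bash
ls; mkdir -p pics
python3 - <<'E'
from cell import bot
import cv2
for n in("scene","top"):
    cv2.imwrite(f"pics/{n}0.png",bot.read_camera(n)[:,:,::-1]); m=bot.camera_model(n); print(n,m)
s=bot.state();print(s)
E
```

```text
pics
scene {'intrinsics': array([[447.04130299,   0.        , 327.10794832],
       [  0.        , 447.04130299, 197.64883722],
       [  0.        ,   0.        ,   1.        ]]), 'k1': -0.1141617479772852, 'R': array([[-0.56229376,  0.82684456,  0.01240131],
       [ 0.55203702,  0.38649284, -0.73883585],
       [-0.61569543, -0.40859681, -0.67377132]]), 't': array([ 302.09327809, -255.57994542, 1458.4605147 ])}
top {'intrinsics': array([[459.18863471,   0.        , 317.31226921],
       [  0.        , 459.18863471, 199.31212446],
       [  0.        ,   0.        ,   1.        ]]), 'k1': 0.006620888745595889, 'R': array([[-0.00257217, -0.99961719, -0.02754733],
       [-0.98909331,  0.00660002, -0.14714232],
       [ 0.1472678 ,  0.02686841, -0.98873165]]), 't': array([ 25.82789818, 547.19075158, 871.98944535])}
{'time_s': 0.1, 'joints': array([-8.06610250e+01,  1.48548914e+01,  8.80034049e+01, -2.16318857e-03,
        7.72336563e+01, -1.16196679e+01]), 'joint_velocities': array([ 0.01644224, -0.08021335, -0.12105613, -0.01995698,  0.10995429,
        0.01460078]), 'joint_torque': array([ 2.22207527e-03, -4.38212228e+01, -2.84640795e+01,  7.20446720e-02,
        3.61940009e-02, -6.58572230e-05]), 'eef_pos': array([ 196.66091145, -513.12737855,  217.91245721]), 'tool_rot': array([[ 9.33835907e-01,  3.57701566e-01, -2.96764606e-04],
       [ 3.57701573e-01, -9.33834619e-01,  1.57762799e-03],
       [ 2.87190940e-04, -1.57939883e-03, -9.99998712e-01]]), 'ft_force': array([ 0.49980228,  0.33769477, -0.26183112]), 'torque': array([0.02841929, 0.01235883, 0.00127436]), 'finger_force': 0.0, 'width': 93.00919428713433}
```

View pics/scene0.png

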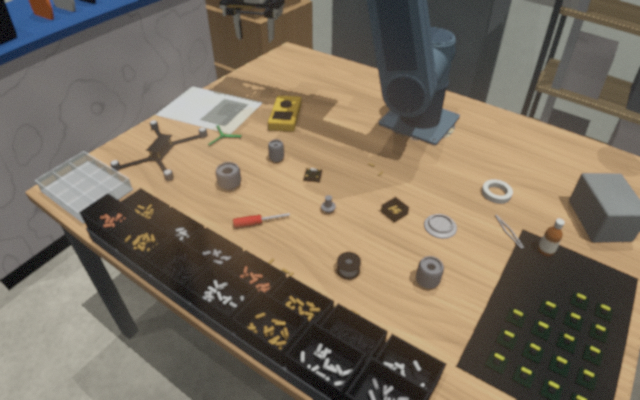

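View pics/top0.png

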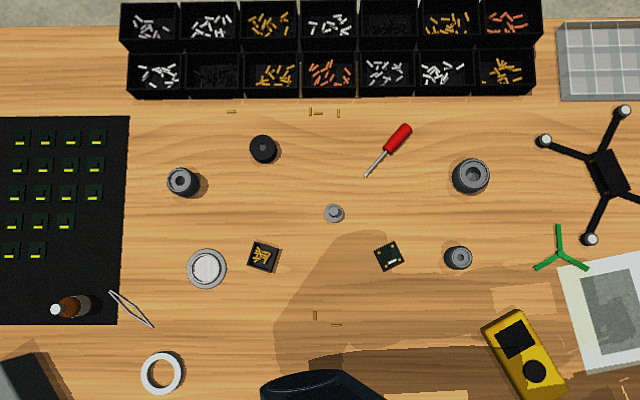

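The top view shows the large cup (470,175), medium (183,182), small (458,257), lid (335,213) and dish (207,268). The scene view shows the same pieces at (228,176), (430,272), (276,151), (328,205) and (440,225). I'll look closer at each.

```bash
cat > h.py <<'E'
import numpy as np, cv2
from cell import bot
def ray(m,px):
    K=m["intrinsics"];D=np.array([m["k1"],0,0,0.])
    u=cv2.undistortPoints(np.array(px,float).reshape(-1,1,2),K,D,None,None).reshape(-1,2)
    # model is 1+k1 r^2, as OpenCV
    d=np.c_[u,np.ones(len(u))]@m["R"]; return -m["R"].T@m["t"],d
def onplane(m,px,z):
    c,d=ray(m,px); s=(z-c[2])/d[:,2]; return c+s[:,None]*d
def proj(m,X):
    r,_=cv2.Rodrigues(m["R"]);return cv2.projectPoints(np.array(X,float).reshape(-1,1,3),r,m["t"],m["intrinsics"],np.array([m["k1"],0,0,0.]))[0].reshape(-1,2)
E
python3 - <<'E'
import cv2,numpy as np
t=cv2.imread("pics/top0.png");s=cv2.imread("pics/scene0.png")
P=[(470,175),(183,182),(458,257),(335,213),(207,268)];Q=[(228,176),(430,272),(276,151),(328,205),(440,225)]
row=lambda im,L:np.hstack([cv2.resize(im[y-25:y+25,x-20:x+20],None,fx=4,fy=4,interpolation=cv2.INTER_NEAREST) for x,y in L])
cv2.imwrite("pics/crop.png",np.vstack([row(t,P),row(s,Q)]))
E
```

```text
(no output)
```

View pics/crop.png

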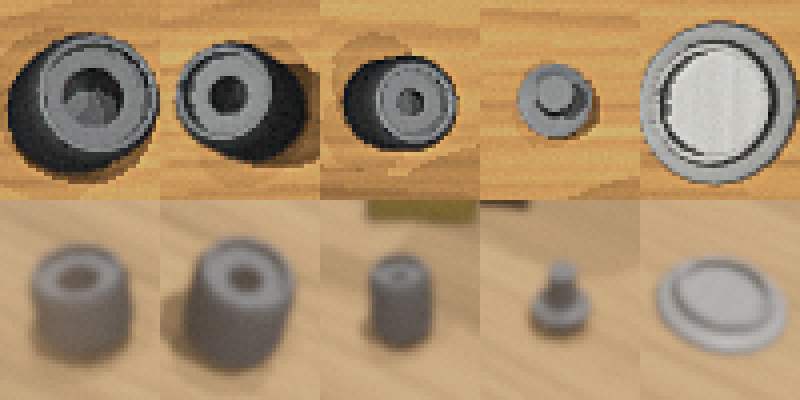

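Run:
```python
from h import *
im=cv2.imread("pics/top0.png");m=bot.camera_model("top")
f=im.astype(int);sat=f.max(2)-f.min(2);v=f.max(2)
for n,(x,y),z in [("large",(474,175),60),("med",(179,181),60),("small",(462,258),60),("lid",(335,213),18),("knob",(335,213),45),("dish",(207,268),0),("dishmouth",(207,268),16),("reel",(263,149),34),("board",(389,257),18),("tray",(265,257),26)]:
    g=np.zeros(v.shape,np.uint8)
    if n in("reel","board","tray"): k=(sat<60)
    else: k=((sat<35)&(v>85))
    g[y-26:y+26,x-26:x+26]=k[y-26:y+26,x-26:x+26]*255
    c=max(cv2.findContours(g,0,2)[0],key=cv2.contourArea)
    p=onplane(m,cv2.convexHull(c).reshape(-1,2),z)[:,:2].astype(np.float32)
    (cx,cy),r=cv2.minEnclosingCircle(p); e=cv2.fitEllipse(p) if len(p)>5 else None
    print(n,round(cx,1),round(cy,1),"d",round(2*r,1),"ell",np.round(e[0],1),np.round(e[1],1), "r",round(np.hypot(cx,cy)))
    if n in("board","tray"): print(cv2.minAreaRect(p))
print(onplane(m,[(335,213)],0)-onplane(m,[(334,213)],0))
```

```text
large 594.7 -281.0 d 58.6 ell [ 594.3 -281.3] [56.7 58. ] r 658
med 585.4 297.3 d 48.5 ell [585.5 297.2] [47.  47.3] r 657
small 431.9 -249.3 d 37.3 ell [ 431.9 -249.3] [36.8 37.2] r 499
lid 523.3 -8.3 d 37.0 ell [523.2  -8.3] [35.9 36.8] r 523
knob 520.1 -8.1 d 35.9 ell [520.   -8.1] [34.8 35.7] r 520
dish 412.7 252.5 d 82.2 ell [412.7 252.2] [81.1 81.8] r 484
dishmouth 412.7 248.2 d 80.8 ell [412.7 247.9] [79.7 80.5] r 482
reel 654.9 130.0 d 66.7 ell [652.6 131.6] [56.7 67.1] r 668
board 435.7 -117.7 d 63.7 ell [ 435.6 -117.4] [49.  87.4] r 451
((435.6563415527344, -117.74635314941406), (46.66812515258789, 46.68832015991211), 25.640602111816406)
tray 435.5 132.7 d 70.8 ell [435.  132.3] [ 53.2 103.9] r 455
((435.1091613769531, 132.631103515625), (53.45891571044922, 51.041168212890625), 71.91539001464844)
[[-0.01202365 -2.06511015  0.        ]]
```

Measured diameters (58.6, 48.5, 37.3, 37, 82 mm) match the given sizes, so I'll start moving. First I'll turn the tool square to the world, then move toward the large cup.

```bash
python3 -m crank '[[0,0,0,0,0,0.2,93],[0,0,0,0,0,0.4,93],[0,0,0,0,0,0.6,93],[0,0,0,0,0,0.6987,93],[0,0,0,0,0,0.6987,93]]' 20
python3 -m crank '[[0.1,-0.06,0.025,0,0,0,93],[0.2,-0.12,0.05,0,0,0,93],[0.3,-0.18,0.08,0,0,0,93],[0.4,-0.23,0.1,0,0,0,93],[0.442,-0.258,0.111,0,0,0,93]]'
```

```text
time_s: 0.52
eef_pos: [196.7, -513.3, 218.2]
tool_rot: [[1.0, -0.002, -0.0], [-0.002, -1.0, 0.001], [-0.0, -0.001, -1.0]]
ft_force: [-0.0, 0.2, -0.8]
width: 93.1
finger_force: 0.0
time_s: 0.93
eef_pos: [332.0, -433.6, 184.2]
tool_rot: [[1.0, 0.004, 0.001], [0.004, -1.0, 0.002], [0.001, -0.002, -1.0]]
ft_force: [-0.1, 0.4, -0.5]
width: 92.9
finger_force: 0.0
```

```bash
python3 -m crank '[[0.1,-0.06,0.025,0,0,0,93],[0.2,-0.12,0.05,0,0,0,93],[0.3,-0.18,0.08,0,0,0,93],[0.4,-0.23,0.1,0,0,0,93],[0.442,-0.258,0.111,0,0,0,93]]'
python3 -m crank '[[0.1,-0.06,0.025,0,0,0,93],[0.2,-0.12,0.05,0,0,0,93],[0.3,-0.18,0.08,0,0,0,93],[0.4,-0.23,0.1,0,0,0,93],[0.442,-0.259,0.111,0,0,0,93]]'
python3 -m crank '[[0,0,0,0,0,0,93],[0,0,0,0,0,0,93],[0,0,0,0,0,0,93],[0,0,0,0,0,0,93],[0,0,0,0,0,0,93]]'
python3 - <<'E'
from h import *
t=bot.read_camera("top")[:,:,::-1];s=bot.read_camera("scene")[:,:,::-1]
f=lambda a,x,y:cv2.resize(a[y-50:y+50,x-60:x+60],None,fx=3,fy=3)
cv2.imwrite("pics/h1.png",np.hstack([f(t,470,175),f(s,228,165)]));print(bot.state()["eef_pos"])
E
```

```text
time_s: 1.35
eef_pos: [464.7, -356.2, 150.8]
tool_rot: [[1.0, 0.004, 0.0], [0.004, -1.0, 0.002], [0.0, -0.002, -1.0]]
ft_force: [-0.5, -0.5, 1.2]
width: 93.2
finger_force: 0.0
time_s: 1.77
eef_pos: [597.2, -278.5, 117.3]
tool_rot: [[1.0, 0.004, -0.0], [0.004, -1.0, 0.001], [-0.0, -0.001, -1.0]]
ft_force: [-0.3, -0.8, 0.4]
width: 92.6
finger_force: 0.0
time_s: 2.18
eef_pos: [593.6, -282.4, 119.4]
tool_rot: [[1.0, -0.002, 0.0], [-0.002, -1.0, -0.001], [0.0, 0.001, -1.0]]
ft_force: [0.6, -0.3, -0.7]
width: 93.2
finger_force: 0.0
[ 593.86188638 -282.15430189  119.31057386]
```

View pics/h1.png

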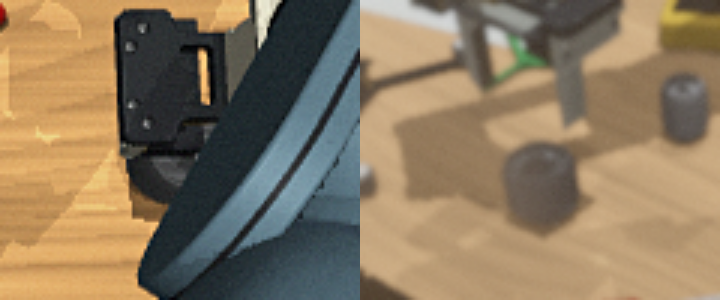

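The hover looks centred: the fingers straddle the cup in the scene crop, at about (475,60) and (570,110). Next I'll descend, grip and lift.

```bash
python3 -m crank '[[0,0,0.08,0,0,0,93],[0,0,0.16,0,0,0,93],[0,0,0.24,0,0,0,93],[0,0,0.3,0,0,0,93],[0,0,0.3325,0,0,0,93]]' 25
python3 -m crank '[[0,0,0,0,0,0,93],[0,0,0,0,0,0,93],[0,0,0,0,0,0,93],[0,0,0,0,0,0,60],[0,0,0,0,0,0,60]]'
for i in 1 2; do python3 -m crank '[[0,0,0,0,0,0,60],[0,0,0,0,0,0,60],[0,0,0,0,0,0,60],[0,0,0,0,0,0,60],[0,0,0,0,0,0,60]]'; done
```

```text
time_s: 2.7
eef_pos: [592.9, -280.8, 16.6]
tool_rot: [[1.0, -0.001, -0.003], [-0.001, -1.0, 0.002], [-0.003, -0.002, -1.0]]
ft_force: [-0.3, 0.0, -0.4]
width: 92.6
finger_force: 0.0
time_s: 3.12
eef_pos: [595.4, -281.7, 20.5]
tool_rot: [[1.0, -0.0, 0.002], [-0.0, -1.0, -0.001], [0.002, 0.001, -1.0]]
ft_force: [0.1, -0.2, 0.2]
width: 83.9
finger_force: 0.0
time_s: 3.53
eef_pos: [594.8, -281.4, 19.5]
tool_rot: [[1.0, 0.0, 0.001], [0.0, -1.0, -0.001], [0.001, 0.001, -1.0]]
ft_force: [-1.1, 0.1, 3.0]
width: 66.1
finger_force: 25.0
time_s: 3.95
eef_pos: [594.8, -281.4, 19.5]
tool_rot: [[1.0, -0.0, 0.001], [-0.0, -1.0, -0.001], [0.001, 0.001, -1.0]]
ft_force: [-1.2, -0.4, 6.0]
width: 66.0
finger_force: 25.0
```

```bash
python3 -m crank '[[0,0,-0.02,0,0,0,60],[0,0,-0.05,0,0,0,60],[0,0,-0.08,0,0,0,60],[0,0,-0.11,0,0,0,60],[0,0,-0.14,0,0,0,60]]'
python3 -m crank '[[0,0,-0.05,0,0,0,60],[0,0,-0.1,0,0,0,60],[0,0,-0.15,0,0,0,60],[0,0,-0.18,0,0,0,60],[0,0,-0.1925,0,0,0,60]]'
python3 -m crank '[[0,0,0,0,0,0,60],[0,0,0,0,0,0,60],[0,0,0,0,0,0,60],[0,0,0,0,0,0,60],[0,0,0,0,0,0,60]]'
python3 - <<'E'
from h import *
s=bot.read_camera("scene")[:,:,::-1]
cv2.imwrite("pics/h2.png",cv2.resize(s[90:220,130:350],None,fx=3,fy=3))
E
```

```text
time_s: 4.37
eef_pos: [594.7, -281.1, 62.1]
tool_rot: [[1.0, 0.0, 0.0], [0.0, -1.0, -0.0], [0.0, 0.0, -1.0]]
ft_force: [-0.1, -0.3, -0.8]
width: 66.1
finger_force: 25.0
time_s: 4.78
eef_pos: [595.5, -281.7, 121.3]
tool_rot: [[1.0, -0.0, 0.003], [-0.0, -1.0, -0.002], [0.003, 0.002, -1.0]]
ft_force: [0.5, -0.8, -1.2]
width: 65.9
finger_force: 25.0
time_s: 5.2
eef_pos: [594.1, -280.9, 117.8]
tool_rot: [[1.0, -0.0, -0.001], [-0.0, -1.0, 0.001], [-0.001, -0.001, -1.0]]
ft_force: [0.2, 0.7, -1.3]
width: 66.3
finger_force: 25.0
```

View pics/h2.png

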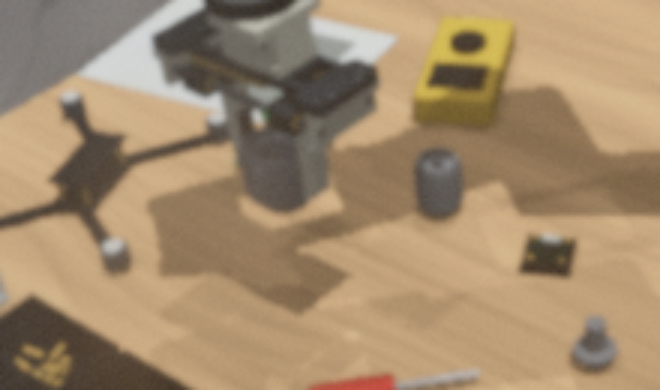

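Held upright at width 66 mm, with the cup at about (285,180) in the crop. Carrying it to the dish.

```bash
python3 -m crank '[[-0.02,-0.058,0,0,0,0,60],[-0.05,-0.147,0,0,0,0,60],[-0.085,-0.25,0,0,0,0,60],[-0.12,-0.352,0,0,0,0,60],[-0.1515,-0.4447,0,0,0,0,60]]'
for i in 1 2; do python3 -m crank '[[-0.03,-0.09,0,0,0,0,60],[-0.06,-0.178,0,0,0,0,60],[-0.09,-0.266,0,0,0,0,60],[-0.12,-0.354,0,0,0,0,60],[-0.1515,-0.4447,0,0,0,0,60]]'; done
python3 -m crank '[[-0.04,-0.117,0,0,0,0,60],[-0.08,-0.235,0,0,0,0,60],[-0.115,-0.337,0,0,0,0,60],[-0.14,-0.41,0,0,0,0,60],[-0.1515,-0.4447,0,0,0,0,60]]'
python3 -m crank '[[0,0,0.05,0,0,0,60],[0,0,0.1,0,0,0,60],[0,0,0.15,0,0,0,60],[0,0,0.18,0,0,0,60],[0,0,0.2,0,0,0,60]]'
python3 -m crank '[[0,0,0,0,0,0,60],[0,0,0,0,0,0,60],[0,0,0,0,0,0,60],[0,0,0,0,0,0,60],[0,0,0,0,0,0,60]]'
python3 - <<'E'
from h import *
t=bot.read_camera("top")[:,:,::-1];s=bot.read_camera("scene")[:,:,::-1]
f=lambda a,x,y:cv2.resize(a[y-50:y+50,x-50:x+50],None,fx=4,fy=4)
cv2.imwrite("pics/h3.png",np.hstack([f(t,207,260),f(s,440,205)]))
E
```

```text
time_s: 5.67
eef_pos: [548.1, -146.2, 118.4]
tool_rot: [[1.0, -0.0, -0.001], [-0.0, -1.0, 0.001], [-0.001, -0.001, -1.0]]
ft_force: [1.0, 0.5, -1.5]
width: 66.2
finger_force: 25.0
time_s: 6.08
eef_pos: [503.1, -13.2, 118.7]
tool_rot: [[1.0, -0.0, 0.0], [-0.0, -1.0, -0.0], [0.0, 0.0, -1.0]]
ft_force: [1.1, 0.1, -2.5]
width: 66.2
finger_force: 25.0
time_s: 6.5
eef_pos: [457.7, 120.2, 118.8]
tool_rot: [[1.0, -0.0, 0.0], [-0.0, -1.0, -0.0], [0.0, 0.0, -1.0]]
ft_force: [0.8, 0.4, -1.9]
width: 66.1
finger_force: 25.0
time_s: 6.92
eef_pos: [411.4, 255.0, 118.8]
tool_rot: [[1.0, 0.003, -0.0], [0.003, -1.0, 0.001], [-0.0, -0.001, -1.0]]
ft_force: [0.4, -0.2, -2.1]
width: 66.1
finger_force: 25.0
time_s: 7.33
eef_pos: [412.4, 251.9, 57.7]
tool_rot: [[1.0, -0.0, -0.002], [-0.0, -1.0, -0.001], [-0.002, 0.001, -1.0]]
ft_force: [-0.0, -0.1, -2.1]
width: 66.2
finger_force: 25.0
time_s: 7.75
eef_pos: [413.3, 252.6, 59.4]
tool_rot: [[1.0, -0.0, 0.001], [-0.0, -1.0, 0.0], [0.001, -0.0, -1.0]]
ft_force: [-1.5, -0.3, -1.7]
width: 66.1
finger_force: 25.0
```

View pics/h3.png

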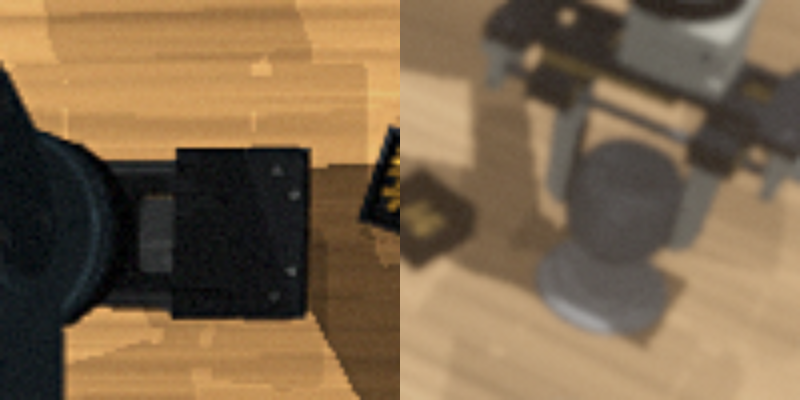

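The cup sits right above the dish, whose rim is around (610,290) in the scene crop. Lowering it carefully.

```bash
python3 -m crank '[[0,0,0.02,0,0,0,60],[0,0,0.04,0,0,0,60],[0,0,0.06,0,0,0,60],[0,0,0.07,0,0,0,60],[0,0,0.08,0,0,0,60]]'
python3 -m crank '[[0,0,0.004,0,0,0,60],[0,0,0.008,0,0,0,60],[0,0,0.012,0,0,0,60],[0,0,0.016,0,0,0,60],[0,0,0.018,0,0,0,60]]'
python3 -m crank '[[0,0,0.002,0,0,0,60],[0,0,0.004,0,0,0,60],[0,0,0.006,0,0,0,60],[0,0,0.007,0,0,0,60],[0,0,0.007,0,0,0,60]]'
```

```text
time_s: 8.27
eef_pos: [412.3, 252.4, 33.9]
tool_rot: [[1.0, 0.0, -0.001], [0.0, -1.0, -0.0], [-0.001, 0.0, -1.0]]
ft_force: [0.3, 1.1, -1.2]
width: 66.2
finger_force: 25.0
time_s: 8.68
eef_pos: [412.9, 252.5, 29.3]
tool_rot: [[1.0, -0.0, 0.0], [-0.0, -1.0, 0.0], [0.0, -0.0, -1.0]]
ft_force: [-0.2, -0.0, -1.4]
width: 66.2
finger_force: 25.0
time_s: 9.1
eef_pos: [412.9, 252.6, 28.0]
tool_rot: [[1.0, 0.0, 0.001], [0.0, -1.0, 0.0], [0.001, -0.0, -1.0]]
ft_force: [-2.0, -0.2, 7.0]
width: 66.3
finger_force: 25.0
```

```bash
python3 -m crank '[[-0.001,0,0,0,0,0,60],[-0.002,0,0,0,0,0,60],[-0.003,0,0.001,0,0,0,60],[-0.003,0,0.002,0,0,0,60],[-0.003,0,0.002,0,0,0,60]]'
python3 -m crank '[[0,0,0,0,0,0,60],[0,0,0,0,0,0,60],[0,0,0,0,0,0,60],[0,0,0,0,0,0,60],[0,0,0,0,0,0,60]]'
```

```text
time_s: 9.52
eef_pos: [412.9, 252.6, 27.9]
tool_rot: [[1.0, 0.0, 0.002], [0.0, -1.0, 0.0], [0.002, -0.0, -1.0]]
ft_force: [-1.5, -2.1, 11.7]
width: 66.1
finger_force: 25.0
time_s: 9.93
eef_pos: [412.9, 252.6, 28.0]
tool_rot: [[1.0, 0.0, 0.002], [0.0, -1.0, 0.0], [0.002, -0.0, -1.0]]
ft_force: [-2.2, -1.6, 10.7]
width: 66.1
finger_force: 25.0
```

```bash
python3 -m crank '[[0,0,0,0,0,0,85],[0,0,0,0,0,0,85],[0,0,0,0,0,0,85],[0,0,0,0,0,0,85],[0,0,0,0,0,0,85]]'
python3 -m crank '[[0,0,0,0,0,0,85],[0,0,-0.03,0,0,0,85],[0,0,-0.08,0,0,0,85],[0,0,-0.13,0,0,0,85],[0,0,-0.18,0,0,0,85]]'
python3 -m crank '[[0,0,-0.06,0,0,0,90],[0,0,-0.12,0,0,0,90],[0,0,-0.18,0,0,0,90],[0,0,-0.2,0,0,0,90],[0,0,-0.2,0,0,0,90]]'
python3 -c "
from h import *
print(np.array([585.4,297.3])-bot.state()['eef_pos'][:2])"
```

```text
time_s: 10.35
eef_pos: [411.7, 252.5, 26.4]
tool_rot: [[1.0, -0.0, -0.001], [-0.0, -1.0, -0.0], [-0.001, 0.0, -1.0]]
ft_force: [-0.2, -0.5, -0.2]
width: 84.6
finger_force: 0.0
time_s: 10.77
eef_pos: [411.8, 252.5, 81.7]
tool_rot: [[1.0, -0.0, -0.0], [-0.0, -1.0, -0.0], [-0.0, 0.0, -1.0]]
ft_force: [0.2, -0.4, 0.3]
width: 85.3
finger_force: 0.0
time_s: 11.18
eef_pos: [413.1, 253.0, 142.6]
tool_rot: [[1.0, 0.0, 0.004], [0.0, -1.0, 0.001], [0.004, -0.001, -1.0]]
ft_force: [-0.8, -0.9, -0.4]
width: 90.2
finger_force: 0.0
[172.29544681  44.34357649]
```

```bash
python3 -m crank '[[0.1,-0.026,0,0,0,0,90],[0.22,-0.057,0,0,0,0,90],[0.34,-0.088,0,0,0,0,90],[0.45,-0.116,0,0,0,0,90],[0.53,-0.137,0,0,0,0,90]]'
python3 -m crank '[[0.03,-0.008,0,0,0,0,90],[0.0487,-0.0127,0.03,0,0,0,90],[0.0487,-0.0127,0.1,0,0,0,90],[0.0487,-0.0127,0.16,0,0,0,90],[0.0487,-0.0127,0.2,0,0,0,90]]'
python3 - <<'E'
from h import *
t=bot.read_camera("top")[:,:,::-1];cv2.imwrite("pics/t1.png",t);s=bot.read_camera("scene")[:,:,::-1]
f=lambda a,x,y:cv2.resize(a[y-50:y+50,x-50:x+50],None,fx=4,fy=4)
cv2.imwrite("pics/h4.png",np.hstack([f(t,200,230),f(s,435,245)]))
E
```

```text
time_s: 11.6
eef_pos: [572.9, 293.8, 138.9]
tool_rot: [[1.0, -0.0, -0.001], [-0.0, -1.0, -0.0], [-0.001, 0.0, -1.0]]
ft_force: [0.3, 0.5, 0.2]
width: 90.0
finger_force: 0.0
time_s: 12.02
eef_pos: [583.2, 296.8, 77.0]
tool_rot: [[1.0, 0.0, -0.005], [-0.0, -1.0, -0.001], [-0.005, 0.001, -1.0]]
ft_force: [-0.4, 0.3, -0.1]
width: 89.5
finger_force: 0.0
```

View pics/h4.png

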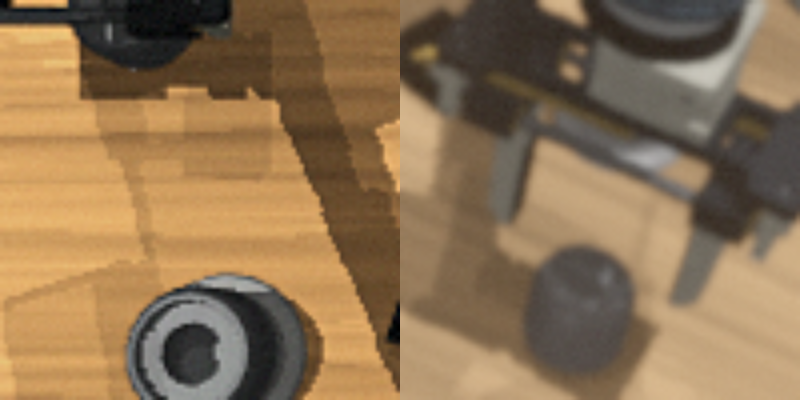

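The large cup stands straight in the dish (rim about (188,350) in the top crop), and the fingers straddle the medium cup. Measuring the large cup's rim, then gripping the medium cup.

```bash
cat >> h.py <<'E'
def rim(im,x,y,z,w=17,vt=85):
    m=bot.camera_model("top");f=im.astype(int);k=((f.max(2)-f.min(2)<35)&(f.max(2)>vt)).astype(np.uint8)*255
    g=np.zeros_like(k);g[y-w:y+w,x-w:x+w]=k[y-w:y+w,x-w:x+w]
    c=max(cv2.findContours(g,0,2)[0],key=cv2.contourArea)
    p=onplane(m,cv2.convexHull(c).reshape(-1,2),z)[:,:2].astype(np.float32)
    print(cv2.minEnclosingCircle(p),cv2.fitEllipse(p),cv2.boundingRect(c))
E
python3 - <<'E'
from h import *
im=cv2.imread("pics/t1.png")
for vt in(85,110,125): rim(im,197,268,68,19,vt)
print(proj(bot.camera_model("top"),[[412.3,252.4,68]]))
E
python3 -m crank '[[0,0,0.05,0,0,0,90],[0,0,0.1,0,0,0,90],[0,0,0.15,0,0,0,90],[0,0,0.19,0,0,0,90],[0,0,0.2055,0,0,0,90]]'
python3 -m crank '[[0,0,0,0,0,0,90],[0,0,0,0,0,0,90],[0,0,0,0,0,0,90],[0,0,0,0,0,0,50],[0,0,0,0,0,0,50]]'
for i in 1 2; do python3 -m crank '[[0,0,0,0,0,0,50],[0,0,0,0,0,0,50],[0,0,0,0,0,0,50],[0,0,0,0,0,0,50],[0,0,0,0,0,0,50]]'; done
```

```text
((413.8223571777344, 252.91912841796875), 29.602130889892578) ((413.2924499511719, 252.83462524414062), (57.12746810913086, 58.3648681640625), 132.56016540527344) (182, 253, 30, 31)
((412.8389587402344, 252.70364379882812), 28.400049209594727) ((412.90875244140625, 252.62060546875), (55.947113037109375, 56.470149993896484), 76.37823486328125) (182, 253, 30, 31)
((412.95159912109375, 252.21437072753906), 28.287233352661133) ((413.4313049316406, 251.3966522216797), (52.438602447509766, 57.16691970825195), 122.1156005859375) (183, 253, 29, 31)
[[196.46917612 268.34255025]]
time_s: 12.53
eef_pos: [584.4, 297.2, 17.6]
tool_rot: [[1.0, 0.0, -0.002], [0.0, -1.0, -0.001], [-0.002, 0.001, -1.0]]
ft_force: [-0.1, 0.1, -0.3]
width: 89.7
finger_force: 0.0
time_s: 12.95
eef_pos: [586.1, 297.6, 20.0]
tool_rot: [[1.0, 0.0, 0.002], [0.0, -1.0, 0.0], [0.002, -0.0, -1.0]]
ft_force: [-0.4, 0.3, -0.6]
width: 80.7
finger_force: 0.0
time_s: 13.37
eef_pos: [585.6, 297.3, 19.1]
tool_rot: [[1.0, -0.0, 0.0], [-0.0, -1.0, -0.0], [0.0, 0.0, -1.0]]
ft_force: [-0.2, -0.1, 0.5]
width: 55.7
finger_force: 25.0
time_s: 13.78
eef_pos: [585.5, 297.4, 19.1]
tool_rot: [[1.0, -0.0, 0.0], [-0.0, -1.0, -0.0], [0.0, 0.0, -1.0]]
ft_force: [-0.3, -0.5, 1.0]
width: 55.9
finger_force: 25.0
```

Medium cup gripped at 55.9 mm. The large cup is seated at (413.0, 252.6), rim about 58 mm across.

```bash
python3 -m crank '[[0,0,-0.02,0,0,0,50],[0,0,-0.06,0,0,0,50],[0,0,-0.11,0,0,0,50],[0,0,-0.16,0,0,0,50],[0,0,-0.2,0,0,0,50]]'
python3 -m crank '[[0,0,-0.05,0,0,0,50],[0,0,-0.1,0,0,0,50],[0,0,-0.14,0,0,0,50],[0,0,-0.17,0,0,0,50],[0,0,-0.187,0,0,0,50]]'
python3 -m crank '[[-0.03,0.008,0,0,0,0,50],[-0.08,0.021,0,0,0,0,50],[-0.15,0.039,0,0,0,0,50],[-0.22,0.057,0,0,0,0,50],[-0.29,0.075,0,0,0,0,50]]'
python3 -m crank '[[-0.08,0.021,0,0,0,0,50],[-0.16,0.041,0,0,0,0,50],[-0.22,0.057,0,0,0,0,50],[-0.26,0.068,0,0,0,0,50],[-0.285,0.0737,0,0,0,0,50]]'
python3 -m crank '[[0,0,0.02,0,0,0,50],[0,0,0.05,0,0,0,50],[0,0,0.08,0,0,0,50],[0,0,0.1,0,0,0,50],[0,0,0.11,0,0,0,50]]'
python3 -m crank '[[0,0,0,0,0,0,50],[0,0,0,0,0,0,50],[0,0,0,0,0,0,50],[0,0,0,0,0,0,50],[0,0,0,0,0,0,50]]'
python3 - <<'E'
from h import *
s=bot.read_camera("scene")[:,:,::-1]
cv2.imwrite("pics/h5.png",cv2.resize(s[145:265,380:500],None,fx=4,fy=4))
E
```

```text
time_s: 14.2
eef_pos: [586.0, 297.7, 81.0]
tool_rot: [[1.0, -0.0, 0.001], [-0.0, -1.0, 0.001], [0.001, -0.001, -1.0]]
ft_force: [0.8, 0.2, -1.3]
width: 56.0
finger_force: 25.0
time_s: 14.62
eef_pos: [586.1, 297.7, 137.0]
tool_rot: [[1.0, 0.0, 0.002], [0.0, -1.0, 0.001], [0.002, -0.001, -1.0]]
ft_force: [-0.8, -0.1, -2.0]
width: 55.9
finger_force: 25.0
time_s: 15.03
eef_pos: [497.2, 274.5, 134.5]
tool_rot: [[1.0, -0.0, -0.001], [-0.0, -1.0, -0.0], [-0.001, 0.0, -1.0]]
ft_force: [0.0, 0.3, -2.1]
width: 56.1
finger_force: 25.0
time_s: 15.45
eef_pos: [411.0, 252.4, 134.9]
tool_rot: [[1.0, 0.0, -0.002], [0.0, -1.0, -0.0], [-0.002, 0.0, -1.0]]
ft_force: [0.1, 1.0, -1.0]
width: 55.7
finger_force: 25.0
time_s: 15.87
eef_pos: [412.7, 252.6, 100.3]
tool_rot: [[1.0, -0.0, -0.002], [-0.0, -1.0, -0.001], [-0.002, 0.001, -1.0]]
ft_force: [0.4, 0.6, -1.2]
width: 56.2
finger_force: 25.0
time_s: 16.28
eef_pos: [413.3, 252.9, 102.5]
tool_rot: [[1.0, -0.0, 0.001], [-0.0, -1.0, 0.0], [0.001, -0.0, -1.0]]
ft_force: [0.4, -0.3, -1.8]
width: 56.1
finger_force: 25.0
```

View pics/h5.png

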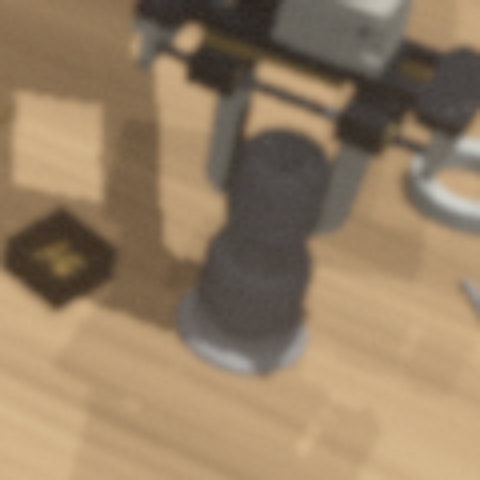

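The medium cup hangs in line above the large one (crop about (270,190) over (255,270)). Lowering.

```bash
python3 -m crank '[[0,0,0.012,0,0,0,50],[0,0,0.027,0,0,0,50],[0,0,0.042,0,0,0,50],[0,0,0.053,0,0,0,50],[0,0,0.06,0,0,0,50]]'
python3 -m crank '[[0,0,0.003,0,0,0,50],[0,0,0.006,0,0,0,50],[0,0,0.009,0,0,0,50],[0,0,0.011,0,0,0,50],[0,0,0.012,0,0,0,50]]'
python3 -m crank '[[0,0,0.0015,0,0,0,50],[0,0,0.003,0,0,0,50],[0,0,0.0045,0,0,0,50],[0,0,0.005,0,0,0,50],[0,0,0.005,0,0,0,50]]'
```

```text
time_s: 16.75
eef_pos: [412.5, 252.7, 83.3]
tool_rot: [[1.0, -0.0, -0.001], [-0.0, -1.0, -0.0], [-0.001, 0.0, -1.0]]
ft_force: [-0.1, -0.4, -1.4]
width: 55.9
finger_force: 25.0
time_s: 17.17
eef_pos: [413.1, 252.9, 80.5]
tool_rot: [[1.0, 0.0, 0.0], [0.0, -1.0, 0.0], [0.0, -0.0, -1.0]]
ft_force: [-0.9, -0.1, -0.8]
width: 56.1
finger_force: 25.0
time_s: 17.58
eef_pos: [413.2, 252.9, 79.5]
tool_rot: [[1.0, 0.0, 0.001], [0.0, -1.0, 0.0], [0.001, -0.0, -1.0]]
ft_force: [-1.7, -0.4, 5.1]
width: 55.9
finger_force: 25.0
```

```bash
python3 -m crank '[[-0.001,0,0.002,0,0,0,50],[-0.001,0,0.002,0,0,0,50],[-0.001,0,0.002,0,0,0,50],[-0.001,0,0.002,0,0,0,50],[-0.001,0,0.002,0,0,0,50]]'
python3 -m crank '[[0,0,0,0,0,0,75],[0,0,0,0,0,0,75],[0,0,0,0,0,0,75],[0,0,0,0,0,0,75],[0,0,0,0,0,0,75]]'
python3 -m crank '[[0,0,0,0,0,0,75],[0,0,-0.03,0,0,0,75],[0,0,-0.08,0,0,0,75],[0,0,-0.13,0,0,0,75],[0,0,-0.18,0,0,0,75]]'
python3 -m crank '[[0,0,-0.06,0,0,0,75],[0,0,-0.1,0,0,0,75],[0,0,-0.11,0,0,0,75],[0,0,-0.11,0,0,0,75],[0,0,-0.11,0,0,0,75]]'
```

```text
time_s: 18.0
eef_pos: [413.3, 252.9, 79.5]
tool_rot: [[1.0, 0.0, 0.002], [0.0, -1.0, 0.0], [0.002, -0.0, -1.0]]
ft_force: [-2.0, -1.8, 9.5]
width: 55.8
finger_force: 25.0
time_s: 18.42
eef_pos: [412.6, 252.8, 78.2]
tool_rot: [[1.0, -0.0, -0.0], [-0.0, -1.0, -0.0], [-0.0, 0.0, -1.0]]
ft_force: [0.2, 0.2, 0.7]
width: 74.9
finger_force: 0.0
time_s: 18.83
eef_pos: [412.6, 252.8, 133.5]
tool_rot: [[1.0, -0.0, -0.0], [-0.0, -1.0, -0.0], [-0.0, 0.0, -1.0]]
ft_force: [-0.3, 0.4, -1.2]
width: 75.2
finger_force: 0.0
time_s: 19.25
eef_pos: [412.4, 252.7, 165.2]
tool_rot: [[1.0, -0.0, -0.0], [-0.0, -1.0, -0.0], [-0.0, 0.0, -1.0]]
ft_force: [-0.2, -1.7, 0.2]
width: 74.7
finger_force: 0.0
```

```bash
for i in 1 2 3; do python3 -m crank '[[0.004,0.11,0,0,0,0,75],[0.008,0.22,0,0,0,0,75],[0.013,0.34,0,0,0,0,75],[0.017,0.45,0,0,0,0,75],[0.0214,0.5577,0,0,0,0,75]]' | sed -n 1,2p; done
python3 -m crank '[[0,0,0.03,0,0,0,75],[0,0,0.08,0,0,0,75],[0,0,0.13,0,0,0,75],[0,0,0.18,0,0,0,75],[0,0,0.2,0,0,0,75]]'
python3 - <<'E'
from h import *
t=bot.read_camera("top")[:,:,::-1];cv2.imwrite("pics/t2.png",t);s=bot.read_camera("scene")[:,:,::-1]
f=lambda a,x,y:cv2.resize(a[y-50:y+50,x-50:x+50],None,fx=4,fy=4)
p=proj(bot.camera_model("top"),[[412.9,252.7,120]])[0];print(p)
x,y=int(p[0]+.5),int(p[1]+.5)
for vt in(85,110,125): rim(t,x,y,120,17,vt)
cv2.imwrite("pics/h6.png",np.hstack([f(t,200,265),f(s,276,151)]))
E
```

```text
time_s: 19.67
eef_pos: [418.0, 84.1, 164.4]
time_s: 20.08
eef_pos: [424.6, -83.3, 164.4]
time_s: 20.5
eef_pos: [431.1, -250.5, 164.2]
time_s: 20.92
eef_pos: [430.2, -247.2, 102.3]
tool_rot: [[1.0, -0.0, -0.004], [-0.0, -1.0, 0.004], [-0.004, -0.004, -1.0]]
ft_force: [0.4, 0.3, 0.1]
width: 75.1
finger_force: 0.0
[187.93624399 268.0487919 ]
((413.3467712402344, 254.2928466796875), 25.363664627075195) ((413.64239501953125, 252.97140502929688), (47.22951889038086, 49.27872085571289), 98.71271514892578) (175, 254, 27, 29)
((413.4559631347656, 253.0817108154297), 23.874990463256836) ((413.33233642578125, 253.04241943359375), (46.80319595336914, 47.08472442626953), 149.7335205078125) (175, 255, 27, 27)
((413.2461853027344, 252.88754272460938), 23.328163146972656) ((413.30950927734375, 252.76364135742188), (45.81658172607422, 46.351905822753906), 125.8434066772461) (175, 255, 26, 27)
```

View pics/h6.png

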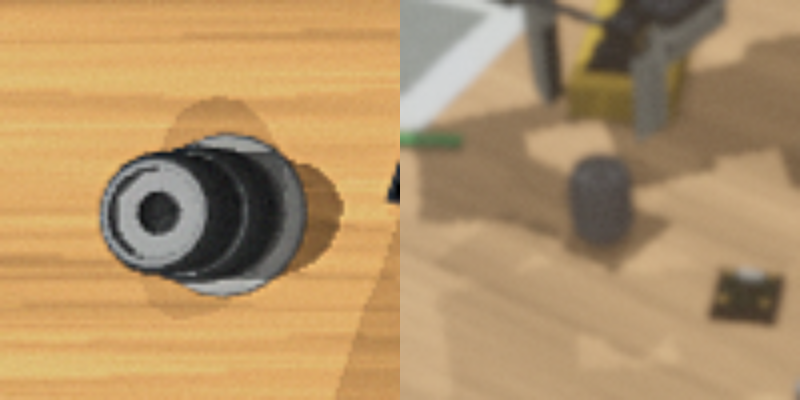

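The medium cup is seated at (413.3, 252.9), rim about 48 mm across and concentric (crop (158,212)). The gripper is over the small cup, so I'll grasp it.

```bash
python3 -m crank '[[0,0,0.06,0,0,0,75],[0,0,0.12,0,0,0,75],[0,0,0.19,0,0,0,75],[0,0,0.25,0,0,0,75],[0,0,0.288,0,0,0,75]]' | sed -n 1,2p
python3 -m crank '[[0,0,0,0,0,0,75],[0,0,0,0,0,0,75],[0,0,0,0,0,0,75],[0,0,0,0,0,0,40],[0,0,0,0,0,0,40]]' | sed -n 1,2p
for i in 1 2; do python3 -m crank '[[0,0,0,0,0,0,40],[0,0,0,0,0,0,40],[0,0,0,0,0,0,40],[0,0,0,0,0,0,40],[0,0,0,0,0,0,40]]'; done
python3 -m crank '[[0,0,-0.02,0,0,0,40],[0,0,-0.06,0,0,0,40],[0,0,-0.12,0,0,0,40],[0,0,-0.2,0,0,0,40],[0,0,-0.28,0,0,0,40]]'
python3 -m crank '[[0,0,-0.08,0,0,0,40],[0,0,-0.16,0,0,0,40],[0,0,-0.22,0,0,0,40],[0,0,-0.26,0,0,0,40],[0,0,-0.28,0,0,0,40]]'
```

```text
time_s: 21.43
eef_pos: [431.7, -248.5, 18.1]
time_s: 21.85
eef_pos: [432.6, -249.6, 20.1]
time_s: 22.27
eef_pos: [432.1, -249.3, 19.3]
tool_rot: [[1.0, -0.0, 0.0], [-0.0, -1.0, -0.0], [0.0, 0.0, -1.0]]
ft_force: [-0.4, 0.9, 2.4]
width: 45.8
finger_force: 25.0
time_s: 22.68
eef_pos: [432.1, -249.3, 19.2]
tool_rot: [[1.0, -0.0, 0.0], [-0.0, -1.0, -0.0], [0.0, 0.0, -1.0]]
ft_force: [-0.8, -0.1, 5.3]
width: 45.9
finger_force: 25.0
time_s: 23.1
eef_pos: [431.1, -248.3, 103.2]
tool_rot: [[1.0, -0.0, -0.002], [-0.0, -1.0, 0.002], [-0.002, -0.002, -1.0]]
ft_force: [0.4, -0.7, -1.3]
width: 46.1
finger_force: 25.0
time_s: 23.52
eef_pos: [432.3, -249.4, 188.8]
tool_rot: [[1.0, 0.0, 0.002], [0.0, -1.0, -0.002], [0.002, 0.002, -1.0]]
ft_force: [0.1, -0.6, -0.8]
width: 46.0
finger_force: 25.0
```

```bash
python3 -m crank '[[-0.001,-0.03,0,0,0,0,40],[-0.004,-0.1,0,0,0,0,40],[-0.008,-0.2,0,0,0,0,40],[-0.012,-0.31,0,0,0,0,40],[-0.0155,-0.4185,0,0,0,0,40]]' | sed -n 1,2p
for i in 1 2; do python3 -m crank '[[-0.003,-0.085,0,0,0,0,40],[-0.006,-0.17,0,0,0,0,40],[-0.009,-0.25,0,0,0,0,40],[-0.012,-0.335,0,0,0,0,40],[-0.0155,-0.4185,0,0,0,0,40]]' | sed -n 1,2p; done
python3 -m crank '[[-0.004,-0.11,0,0,0,0,40],[-0.008,-0.22,0,0,0,0,40],[-0.012,-0.32,0,0,0,0,40],[-0.015,-0.39,0,0,0,0,40],[-0.0155,-0.4185,0,0,0,0,40]]' | sed -n 1,2p
python3 -m crank '[[0,0,0.02,0,0,0,40],[0,0,0.05,0,0,0,40],[0,0,0.08,0,0,0,40],[0,0,0.1,0,0,0,40],[0,0,0.11,0,0,0,40]]' | sed -n 1,2p
python3 -m crank '[[0,0,0,0,0,0,40],[0,0,0,0,0,0,40],[0,0,0,0,0,0,40],[0,0,0,0,0,0,40],[0,0,0,0,0,0,40]]'
python3 - <<'E'
from h import *
s=bot.read_camera("scene")[:,:,::-1]
cv2.imwrite("pics/h7.png",cv2.resize(s[125:245,380:500],None,fx=4,fy=4))
E
```

```text
time_s: 23.93
eef_pos: [425.8, -121.4, 185.4]
time_s: 24.35
eef_pos: [421.0, 4.0, 185.6]
time_s: 24.77
eef_pos: [416.2, 129.2, 185.6]
time_s: 25.18
eef_pos: [411.4, 255.7, 185.5]
time_s: 25.6
eef_pos: [412.6, 251.7, 152.3]
time_s: 26.02
eef_pos: [413.7, 253.1, 154.4]
tool_rot: [[1.0, -0.0, 0.001], [-0.0, -1.0, 0.0], [0.001, -0.0, -1.0]]
ft_force: [-0.8, 0.6, -1.0]
width: 45.9
finger_force: 25.0
```

View pics/h7.png

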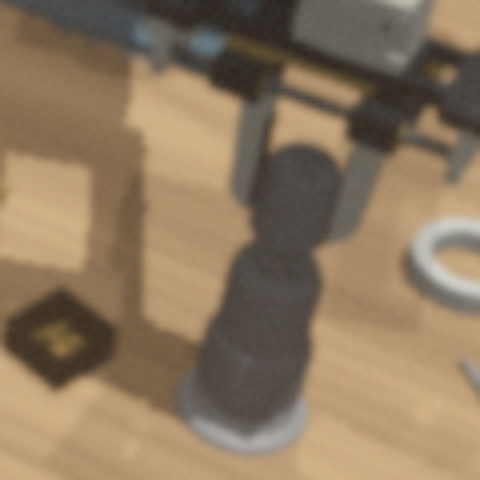

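The small cup is in line above the stack (crop about (298,195)). Lowering to TCP 131.

```bash
python3 -m crank '[[0,0,0.012,0,0,0,40],[0,0,0.027,0,0,0,40],[0,0,0.042,0,0,0,40],[0,0,0.053,0,0,0,40],[0,0,0.06,0,0,0,40]]' | sed -n 1,2p
python3 -m crank '[[0,0,0.003,0,0,0,40],[0,0,0.006,0,0,0,40],[0,0,0.009,0,0,0,40],[0,0,0.011,0,0,0,40],[0,0,0.012,0,0,0,40]]'
python3 -m crank '[[0,0,0.0015,0,0,0,40],[0,0,0.003,0,0,0,40],[0,0,0.0045,0,0,0,40],[0,0,0.005,0,0,0,40],[0,0,0.005,0,0,0,40]]'
```

```text
time_s: 26.48
eef_pos: [412.9, 253.0, 135.2]
time_s: 26.9
eef_pos: [413.4, 253.1, 132.4]
tool_rot: [[1.0, -0.0, 0.0], [-0.0, -1.0, 0.0], [0.0, -0.0, -1.0]]
ft_force: [0.4, -0.4, -0.6]
width: 45.8
finger_force: 25.0
time_s: 27.32
eef_pos: [413.8, 253.3, 131.7]
tool_rot: [[1.0, -0.0, 0.001], [-0.0, -1.0, 0.001], [0.001, -0.001, -1.0]]
ft_force: [-0.9, 0.5, 5.1]
width: 46.0
finger_force: 25.0
```

```bash
python3 -m crank '[[0,0,0.002,0,0,0,40],[0,0,0.002,0,0,0,40],[0,0,0.002,0,0,0,40],[0,0,0.002,0,0,0,40],[0,0,0.002,0,0,0,40]]'
python3 -m crank '[[0,0,0,0,0,0,65],[0,0,0,0,0,0,65],[0,0,0,0,0,0,65],[0,0,0,0,0,0,65],[0,0,0,0,0,0,65]]'
python3 -m crank '[[0,0,0,0,0,0,65],[0,0,-0.03,0,0,0,65],[0,0,-0.08,0,0,0,65],[0,0,-0.13,0,0,0,65],[0,0,-0.18,0,0,0,65]]' | sed -n 1,2p
python3 -m crank '[[0,0,-0.06,0,0,0,65],[0,0,-0.1,0,0,0,65],[0,0,-0.11,0,0,0,65],[0,0,-0.11,0,0,0,65],[0,0,-0.11,0,0,0,65]]'
```

```text
time_s: 27.73
eef_pos: [414.1, 253.4, 131.7]
tool_rot: [[1.0, -0.0, 0.002], [-0.0, -1.0, 0.001], [0.002, -0.001, -1.0]]
ft_force: [-2.1, -0.3, 7.9]
width: 45.8
finger_force: 25.0
time_s: 28.15
eef_pos: [413.2, 253.0, 130.1]
tool_rot: [[1.0, -0.0, -0.0], [-0.0, -1.0, -0.0], [-0.0, 0.0, -1.0]]
ft_force: [0.0, -0.1, 0.5]
width: 64.8
finger_force: 0.0
time_s: 28.57
eef_pos: [413.3, 253.1, 185.4]
time_s: 28.98
eef_pos: [413.1, 253.0, 217.1]
tool_rot: [[1.0, -0.0, -0.0], [-0.0, -1.0, -0.0], [-0.0, 0.0, -1.0]]
ft_force: [-0.3, 0.1, -0.6]
width: 65.0
finger_force: 0.0
```

```bash
for i in 1 2; do python3 -m crank '[[0.036,0.087,0,0,0,0,60],[0.073,0.174,0,0,0,0,60],[0.11,0.261,0,0,0,0,60],[0.147,0.348,0,0,0,0,60],[0.1832,0.4355,0,0,0,0,60]]' | sed -n 1,2p; done
python3 -m crank '[[0,0,0.05,0,0,0,60],[0,0,0.15,0,0,0,60],[0,0,0.25,0,0,0,60],[0,0,0.34,0,0,0,60],[0,0,0.4,0,0,0,60]]' | sed -n 1,2p
python3 -m crank '[[0,0,0,0,0,0,60],[0,0,0,0,0,0,60],[0,0,0,0,0,0,60],[0,0,0,0,0,0,60],[0,0,0,0,0,0,60]]' | sed -n 1,2p
python3 - <<'E'
from h import *
t=bot.read_camera("top")[:,:,::-1];cv2.imwrite("pics/t3.png",t);s=bot.read_camera("scene")[:,:,::-1]
f=lambda a,x,y:cv2.resize(a[y-50:y+50,x-50:x+50],None,fx=4,fy=4)
p=proj(bot.camera_model("top"),[[413.3,253,172]])[0];print(p)
x,y=int(p[0]+.5),int(p[1]+.5)
for vt in(85,110,125): rim(t,x,y,172,15,vt)
cv2.imwrite("pics/h8.png",np.hstack([f(t,200,265),f(s,328,195)]))
E
```

```text
time_s: 29.4
eef_pos: [467.9, 121.3, 216.1]
time_s: 29.82
eef_pos: [522.9, -9.4, 216.0]
time_s: 30.23
eef_pos: [520.8, -7.9, 93.5]
time_s: 30.65
eef_pos: [524.3, -8.4, 98.7]
[178.2581645  267.83696518]
((413.5243835449219, 253.12423706054688), 19.53938102722168) ((413.7896728515625, 252.9814453125), (37.89530563354492, 38.430564880371094), 40.848812103271484) (168, 256, 22, 23)
((413.9380798339844, 253.19908142089844), 18.969064712524414) ((414.0294189453125, 252.84075927734375), (37.187984466552734, 37.230567932128906), 98.54911804199219) (168, 257, 22, 22)
((413.9577941894531, 252.9051971435547), 18.661949157714844) ((414.0474548339844, 252.82723999023438), (36.29149627685547, 36.95197677612305), 175.56143188476562) (168, 257, 22, 22)
```

View pics/h8.png

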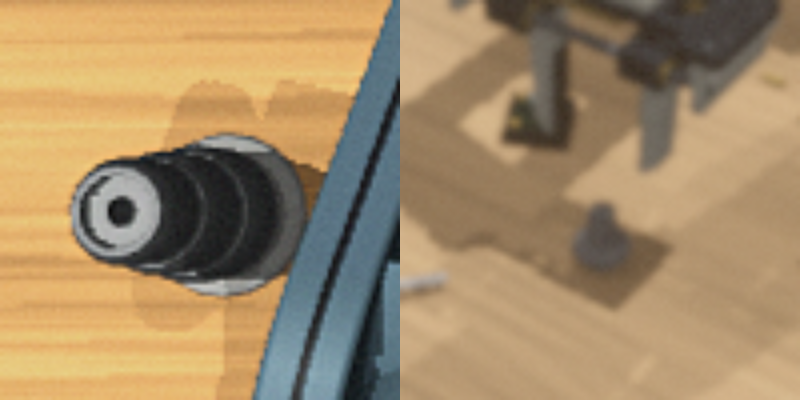

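The small cup is home at (413.8, 253.0), rim about 38 mm across, and the gripper is over the lid. Grasping the knob.

```bash
python3 -m crank '[[0,0,0.05,0,0,0,60],[0,0,0.1,0,0,0,60],[0,0,0.15,0,0,0,60],[0,0,0.2,0,0,0,60],[0,0,0.23,0,0,0,60]]' | sed -n 1,2p
python3 -m crank '[[0,0,0.01,0,0,0,60],[0,0,0.0193,0,0,0,60],[0,0,0.0193,0,0,0,60],[0,0,0.0193,0,0,0,40],[0,0,0.0193,0,0,0,12]]' | sed -n 1,2p
for i in 1 2; do python3 -m crank '[[0,0,0,0,0,0,12],[0,0,0,0,0,0,12],[0,0,0,0,0,0,12],[0,0,0,0,0,0,12],[0,0,0,0,0,0,12]]'; done
```

```text
time_s: 31.17
eef_pos: [522.9, -8.1, 27.5]
time_s: 31.58
eef_pos: [523.9, -8.3, 23.3]
time_s: 32.0
eef_pos: [523.3, -8.2, 22.6]
tool_rot: [[1.0, -0.0, 0.0], [-0.0, -1.0, -0.0], [0.0, 0.0, -1.0]]
ft_force: [0.5, -0.5, 0.1]
width: 18.3
finger_force: 0.8
time_s: 32.42
eef_pos: [523.3, -8.2, 22.6]
tool_rot: [[1.0, -0.0, 0.0], [-0.0, -1.0, -0.0], [0.0, 0.0, -1.0]]
ft_force: [-0.9, -0.0, 0.8]
width: 17.5
finger_force: 25.0
```

```bash
python3 -m crank '[[0,0,-0.02,0,0,0,12],[0,0,-0.08,0,0,0,12],[0,0,-0.16,0,0,0,12],[0,0,-0.25,0,0,0,12],[0,0,-0.34,0,0,0,12]]' | sed -n 1,2p
python3 -m crank '[[0,0,-0.09,0,0,0,12],[0,0,-0.18,0,0,0,12],[0,0,-0.26,0,0,0,12],[0,0,-0.31,0,0,0,12],[0,0,-0.3267,0,0,0,12]]'
python3 -m crank '[[-0.01,-0.024,0,0,0,0,12],[-0.03,-0.072,0,0,0,0,12],[-0.06,-0.143,0,0,0,0,12],[-0.09,-0.215,0,0,0,0,12],[-0.1216,-0.2903,0,0,0,0,12]]' | sed -n 1,2p
python3 -m crank '[[-0.025,-0.06,0,0,0,0,12],[-0.05,-0.12,0,0,0,0,12],[-0.075,-0.18,0,0,0,0,12],[-0.1,-0.239,0,0,0,0,12],[-0.1216,-0.2903,0,0,0,0,12]]' | sed -n 1,2p
python3 -m crank '[[-0.03,-0.072,0,0,0,0,12],[-0.06,-0.143,0,0,0,0,12],[-0.09,-0.215,0,0,0,0,12],[-0.11,-0.263,0,0,0,0,12],[-0.1216,-0.2903,0,0,0,0,12]]' | sed -n 1,2p
python3 -m crank '[[0,0,0.01,0,0,0,12],[0,0,0.025,0,0,0,12],[0,0,0.035,0,0,0,12],[0,0,0.043,0,0,0,12],[0,0,0.043,0,0,0,12]]' | sed -n 1,2p
python3 -m crank '[[0,0,0,0,0,0,12],[0,0,0,0,0,0,12],[0,0,0,0,0,0,12],[0,0,0,0,0,0,12],[0,0,0,0,0,0,12]]'
python3 - <<'E'
from h import *
s=bot.read_camera("scene")[:,:,::-1]
cv2.imwrite("pics/h9.png",cv2.resize(s[115:235,380:500],None,fx=4,fy=4))
E
```

```text
time_s: 32.83
eef_pos: [522.6, -8.1, 125.5]
time_s: 33.25
eef_pos: [524.5, -8.5, 225.8]
tool_rot: [[1.0, -0.0, 0.005], [-0.0, -1.0, -0.001], [0.005, 0.001, -1.0]]
ft_force: [0.3, -0.2, -1.4]
width: 17.2
finger_force: 25.0
time_s: 33.67
eef_pos: [485.0, 79.9, 220.6]
time_s: 34.08
eef_pos: [448.1, 167.3, 220.7]
time_s: 34.5
eef_pos: [411.5, 254.6, 220.8]
time_s: 34.92
eef_pos: [413.7, 252.1, 208.6]
time_s: 35.33
eef_pos: [414.0, 253.0, 209.8]
tool_rot: [[1.0, -0.0, 0.0], [-0.0, -1.0, 0.0], [0.0, -0.0, -1.0]]
ft_force: [0.8, -0.2, -0.6]
width: 17.4
finger_force: 25.0
```

View pics/h9.png

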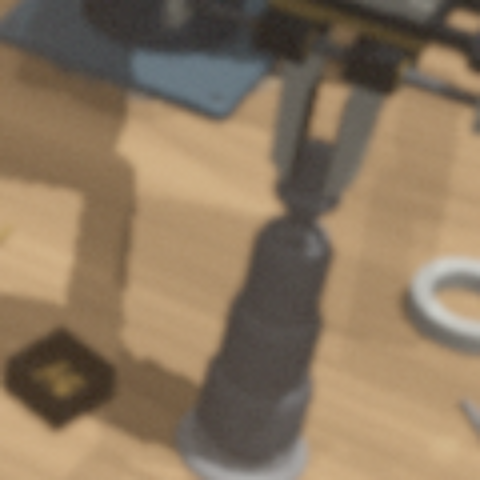

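The lid is aligned above the small cup (crop about (308,190) over (295,240)). Lowering.

```bash
python3 -m crank '[[0,0,0.012,0,0,0,12],[0,0,0.027,0,0,0,12],[0,0,0.042,0,0,0,12],[0,0,0.053,0,0,0,12],[0,0,0.06,0,0,0,12]]' | sed -n 1,2p
python3 -m crank '[[0,0,0.003,0,0,0,12],[0,0,0.006,0,0,0,12],[0,0,0.009,0,0,0,12],[0,0,0.011,0,0,0,12],[0,0,0.012,0,0,0,12]]'
python3 -m crank '[[0,0,0.0015,0,0,0,12],[0,0,0.003,0,0,0,12],[0,0,0.0045,0,0,0,12],[0,0,0.005,0,0,0,12],[0,0,0.005,0,0,0,12]]'
```

```text
time_s: 35.8
eef_pos: [413.4, 252.9, 190.8]
time_s: 36.22
eef_pos: [413.9, 253.1, 188.1]
tool_rot: [[1.0, -0.0, 0.0], [-0.0, -1.0, 0.0], [0.0, -0.0, -1.0]]
ft_force: [0.2, 0.9, -0.8]
width: 17.7
finger_force: 25.0
time_s: 36.63
eef_pos: [414.1, 253.2, 187.0]
tool_rot: [[1.0, -0.0, 0.001], [-0.0, -1.0, 0.0], [0.001, -0.0, -1.0]]
ft_force: [0.4, -0.0, 3.3]
width: 17.3
finger_force: 25.0
```

```bash
python3 -m crank '[[0,0,0.001,0,0,0,12],[0,0,0.002,0,0,0,12],[0,0,0.002,0,0,0,12],[0,0,0.002,0,0,0,12],[0,0,0.002,0,0,0,12]]'
python3 -m crank '[[0,0,0,0,0,0,30],[0,0,0,0,0,0,35],[0,0,0,0,0,0,40],[0,0,0,0,0,0,40],[0,0,0,0,0,0,40]]'
python3 -m crank '[[0,0,0,0,0,0,40],[0,0,-0.03,0,0,0,40],[0,0,-0.08,0,0,0,40],[0,0,-0.13,0,0,0,40],[0,0,-0.18,0,0,0,40]]' | sed -n 1,2p
python3 -m crank '[[0,0.1,0,0,0,0,40],[0,0.2,0,0,0,0,40],[0,0.3,0,0,0,0,40],[0,0.4,0,0,0,0,40],[0,0.5,0,0,0,0,40]]' | sed -n 1,2p
python3 -m crank '[[0,0.1,0,0,0,0,40],[0,0.2,0,0,0,0,40],[0,0.3,0,0,0,0,40],[0,0.3,0,0,0,0,40],[0,0.3,0,0,0,0,40]]' | sed -n 1,2p
python3 - <<'E'
from h import *
t=bot.read_camera("top")[:,:,::-1];s=bot.read_camera("scene")[:,:,::-1]
f=lambda a,x,y:cv2.resize(a[y-60:y+60,x-45:x+45],None,fx=4,fy=4)
p=proj(bot.camera_model("top"),[[413.8,253,182],[413.8,253,209]]);print(p)
x,y=np.round(p[0]).astype(int)
rim(t,x,y,182,16,100)
cv2.imwrite("pics/h10.png",np.hstack([f(t,190,265),f(s,440,195)]))
E
```

```text
time_s: 37.05
eef_pos: [414.5, 253.3, 187.0]
tool_rot: [[1.0, -0.0, 0.002], [-0.0, -1.0, 0.001], [0.002, -0.001, -1.0]]
ft_force: [-0.9, -0.8, 6.8]
width: 17.8
finger_force: 25.0
time_s: 37.47
eef_pos: [413.7, 253.0, 185.6]
tool_rot: [[1.0, -0.0, -0.001], [-0.0, -1.0, -0.0], [-0.001, 0.0, -1.0]]
ft_force: [-0.0, -0.5, 1.1]
width: 39.6
finger_force: 0.0
time_s: 37.88
eef_pos: [413.8, 253.1, 241.1]
time_s: 38.3
eef_pos: [413.7, 101.9, 240.7]
time_s: 38.72
eef_pos: [414.0, 11.9, 240.5]
[[176.29243119 267.53408087]
 [170.68343674 267.53145057]]
((414.2750244140625, 252.65386962890625), 18.75961685180664) ((414.234375, 252.47128295898438), (36.33444595336914, 37.0098762512207), 112.16741943359375) (166, 256, 22, 23)
```

View pics/h10.png

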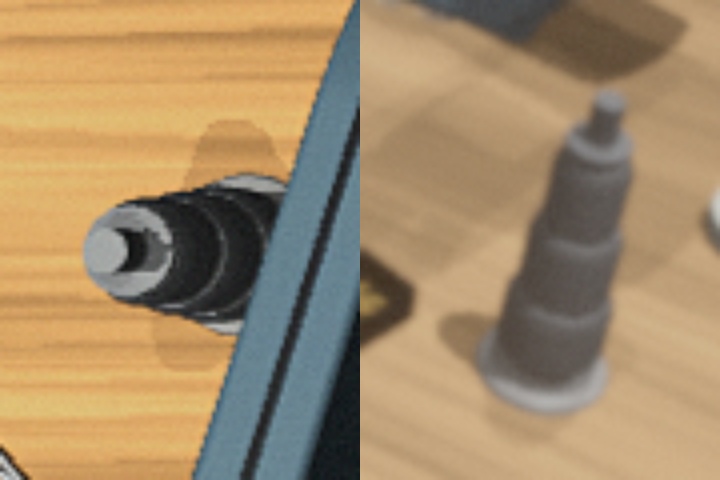

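The stack is complete and straight, with the lid plate measuring 37 mm across at its home height. The gripper is clear, so I'll let it settle and hand in.

```bash
python3 -m crank '[[0,0,0,0,0,0,40],[0,0,0,0,0,0,40],[0,0,0,0,0,0,40],[0,0,0,0,0,0,40],[0,0,0,0,0,0,40]]' | sed -n 1,2p; python3 -c "
from cell import bot; print(bot.job_done())"
```

```text
time_s: 39.23
eef_pos: [413.8, 13.6, 239.9]
the job is handed in; nothing more can be done
None
```

The large, medium and small cups and the lid are stacked in the dish in that order; contact heights and the final pictures show each piece home and released, and I handed the job in at about 39 s with the gripper clear of everything.

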